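Tongs pick up a freshly finished knob from the drying hood

TASK

The finish on the small turned wooden knob in the drying hood is still tacky, so the robot itself must never touch the knob. Press the hood's sprung plunger head fully down to its stop, which pushes the knob out onto the open landing in front, then pick up the tongs by their wooden grips, close their jaws on the knob and lift it, upright, to about 15 cm above the table. Finish still holding it there in the squeezed tongs, touching nothing else, and leave the other wood on the table where it lies.

Things in the scene. Friction and masses are not known exactly. Their poses are not given: they have to be found in the camera images.
- hood: Wooden drying hood fixed to the table. Origin: on the table under the middle of the open landing; own +x runs from landing into hood (the knob comes out to -x). Base plate 80 wide, x -30 to 115, top at z 12; 3 high curb at its front edge, x -26. Hood x 31 to 112, 53 wide, roof top z 64, open only at the front; tunnel 37 wide, 46 high. Plunger on the roof at x 75, y 0.
- landing (a point): Middle of the landing's top face, 12 above the table (hood x 0, y 0): the knob ends here. From here the tongs come best from the front, jaws pointing along the hood's +x.
- plunger (a joint): Plunger travel in m: 0 up, 0.018 fully down on its stop. Spring: about 1.5 N at the top, 5 N at the stop. Its way down drives a wooden pusher three times as far (54 mm), which slides the knob out; on release both go back and the knob stays on the landing. Press at about 40 mm/s or slower.
- plunger_top (a point): Middle of the top face of the brass plunger head (a disc of 32 diameter, 12 thick; 111 above the table when up, 93 when down). Press straight down.
- wood_knob: Turned wooden drawer knob, an upright cylinder of 30 diameter, 36 high, about 30 g. Origin: centre of its underside, z along its axis. It starts upright inside the hood, about 54 from the landing's middle, standing on the base plate at z 12.
- tongs: Steel tongs with dark wooden grips, flat on the table, 0.12 kg, 220 long, balanced at the grips. Origin: underside, midway between the grips; +x points to the jaws, z up. Two arms, geared together, swing in the level plane about a round steel pivot (26 diameter, 31 high) at x -90. Take them from above with one finger on the outer face of each grip.
- grips (a point): Midway between the wooden grips, 16 above the underside. Grips: 60 long (x), 32 high from the underside, 60 wide over both when open. A spring holds them open: 6 N at rest, 10 N when the jaws meet the knob. At 55 wide (7 N) they carry level, jaws still 44 apart at their ends; at 45 they touch the knob; stop at about 38. Half the grip force beyond the spring reaches the knob: grip with 20 N.
- jaws (a point): Point midway between the two jaws, 100 ahead of the tongs' origin and 16 above their underside. Each jaw is a shallow steel V, 33 long, 24 high (4 to 28 above the tongs' underside), 4 thick, hollow side inwards; open, they are about 63 apart in the hollow and 55 at their ends.
- tong_arm_left: The tongs' arm on their +y side, with its grip and jaw. Origin at the pivot, x to the jaws.
- tong_arm_right: The tongs' arm on their -y side, with its grip and jaw. Origin at the pivot, x to the jaws.
- oak_strip_a: Loose oak strip 36x170x22, lying on the table; leave alone. Origin: centre of its underside, long axis y.
- oak_strip_b: Thin loose oak strip 24x150x19, lying on the table; leave alone. Origin: centre of its underside, long axis y.

How it is judged:
By the outcome, as a careful person would: the job done as asked, in the order asked, and still so for the second after the job is handed in, while the arm keeps its last pose, push and grip.
It also fails if it takes over 54 s, if anything falls off the work surface, if the arm or the gripper's body presses on something with over 40 N, if the wrist force passes 120 N, or if a joint passes its speed limit or range.

ROBOT

A 6-joint arm with a two-finger parallel gripper is mounted at the origin on a cart in front of the work surface, level with it; the furniture and walls round the work are solid. World frame = base frame: x ahead of the robot, y to its left, z up, the work surface at z = 0. Lengths are in m, angles in degrees, forces in N, time in s.
With the tool pointing down it reaches from about 0.35 to 0.875 m from the base axis. Payload 4.2 kg.
Tool frame: the origin (TCP) lies between the finger pads; the fingertips stand 17 mm ahead of it and the grasp point (between the pads) lies 2 mm behind it; z points along the fingers, y is the line along which they close (so a half turn about z gives the same grasp; the last joint's range is limited). The gripper opens to 87 mm and grips with 3 to 60 N. Pads are 19 mm wide; open, the fingers measure 117 mm over their backs; the gripper's body (75 mm by 190 mm) begins 51 mm behind the grasp point.
Start: joints at [-52.735, 22.042, 0.453, 0, -68.411, -14.817], TCP at [0.239, -0.578, 0.24] pointing down, gripper open.
Joint ranges: [-179.83, 179.83], [-69.29, 118.12], [-61.27, 80.66], [-181.25, 117.63], [-171.15, -9.14], [-177.46, 177.46]. Speed limits (degrees/s): [159.86, 159.86, 180, 180, 180, 180].

INTERFACE

Orientations are given as a 3x3 rotation matrix whose columns are the frame's x, y, z axes.
In Python, from station import r gives the robot as it stands.
- The arm moves only by the tool servo_tool, never from a script. Its argument "targets" is a list of rows, each a list of 5 numbers: the shift along the world's x, y, z in units of 30 mm (1.0 is 30 mm), then the turn about the world's z in rad, then the finger opening in mm, from 0 to 87. In form: [[x, y, z, turn, gripper], ...]. A call has exactly 5 rows; each row is the pose to reach, as a shift and turn from the pose commanded when the call began; what a row does not reach only later rows make up. A row lasts 1/12 s, in which the tool goes at most 41.7 mm and 7.16 degrees, less where a joint would pass 70% of its speed; a pose out of reach is approached as far as the arm can. A call with a gripper value outside its range is refused whole. The fingers move at their own pace and stop on an object; the grip force is fixed at half the most. Time passes only in rows, so rows that repeat a pose let the fingers close, or fill a call up. It gives the time, the measured TCP pose, the force, the opening and the grip force at its end, in the units of the state.
- r.sense(): the state, without advancing time (a new reading comes with each control period).
- r.capture(name): name is "scene" or "top" or "wrist"; returns a dict with "pixels" (400x640x3 uint8, red, green, blue), "fx", "fy", "cx", "cy" (pixels), "dist_coeffs" ([k1, k2, p1, p2, k3] as OpenCV has them; the pictures are not rectified), "world_from_camera" (4x4, takes a point from camera to world coordinates). Camera axes: x right, y down, z forward; pixel columns grow to the right and rows downward; lengths in m; the calibration is good to about 2 mm. A picture is of the moment at which its call begins. There is no depth.
- r.finish_job(): hands the job in; it is judged then, once.
The state is a dict: "time_s": time; "joints": joint angles; "joint_velocities": joint speeds; "effort": joint torques, N m; "tcp_pos": TCP position; "ee_rot": TCP orientation; "wrist_force": force on the tool from outside, world axes, zero at the start; "moment": the same for the moment, N m; "gripper_width": opening from 0.0 (shut) to 1.0 (fully open); "gripper_force": force on a finger pad.
Only numpy, scipy, OpenCV 4.12 (cv2) and the standard library are available. Lean on these libraries where they do the work, as an engineer would, in place of code of your own. Each camera call takes 0.05 s, during which the arm holds its last target. There are 200 camera calls.

## Working session

There is one attempt and no reset: what is moved stays moved. The work goes in short steps, Python scripts to look and compute and a tool call to move; the robot and the scene stay as the last step left them, time stands still between calls to the robot, and variables do not carry over. Pictures are saved under pics/ and viewed, at most 13 in all, crops included, and the job is handed in when it is done.

Besides the shell and the picture viewer there is one more tool, called after "Emit:" by a JSON object that holds its "method" and its "body". servo_tool: Moves the arm, as the interface text tells. Its arguments: {"type":"object","properties":{"targets":{"type":"array","items":{"type":"array","items":{"type":"number"}}}},"required":["targets"]}

```bash
mkdir -p pics
cat > h.py <<'E'
import numpy as np, cv2
from station import r
def ray(c,uv):
    K=np.array([[c["fx"],0,c["cx"]],[0,c["fy"],c["cy"]],[0,0,1]]);T=np.array(c["world_from_camera"])
    p=cv2.undistortPoints(np.array(uv,float).reshape(-1,1,2),K,np.array(c["dist_coeffs"],float)).reshape(-1,2)
    d=np.c_[p,np.ones(len(p))]@T[:3,:3].T
    return T[:3,3],d
def plane(c,uv,z):
    o,d=ray(c,uv); return o+d*((z-o[2])/d[:,2])[:,None]
def proj(c,P):
    K=np.array([[c["fx"],0,c["cx"]],[0,c["fy"],c["cy"]],[0,0,1]]);T=np.linalg.inv(np.array(c["world_from_camera"]))
    rv,_=cv2.Rodrigues(T[:3,:3]); return cv2.projectPoints(np.array(P,float).reshape(-1,1,3),rv,T[:3,3],K,np.array(c["dist_coeffs"],float))[0].reshape(-1,2)
E
python3 - <<'E'
from h import *
np.set_printoptions(precision=4,suppress=True)
import pickle
cs={}
for n in ["top","scene"]:
    c=r.capture(n); cs[n]=c; cv2.imwrite(f"pics/{n}.png",cv2.cvtColor(c["pixels"],cv2.COLOR_RGB2BGR)); print(n,np.array(c["world_from_camera"]),c["fx"])
pickle.dump(cs,open("c.pkl","wb"))
s=r.sense();print(s["tcp_pos"],s["ee_rot"],s["time_s"])
E
```

```text
top [[-0.0253 -0.9977  0.0628  0.5042]
 [-0.9996  0.0246 -0.0125 -0.0088]
 [ 0.0109 -0.0631 -0.9979  1.3145]
 [ 0.      0.      0.      1.    ]] 483.2735454735229
scene [[-0.4926 -0.6549  0.5731 -0.2281]
 [-0.8702  0.3653 -0.3306  0.4714]
 [ 0.0071 -0.6616 -0.7498  1.1495]
 [ 0.      0.      0.      1.    ]] 497.8395481969158
[ 0.2385 -0.5772  0.2386] [[-0.9243 -0.3817 -0.0009]
 [-0.3817  0.9243  0.0018]
 [ 0.0001  0.002  -1.    ]] 0.1
```

View pics/top.png

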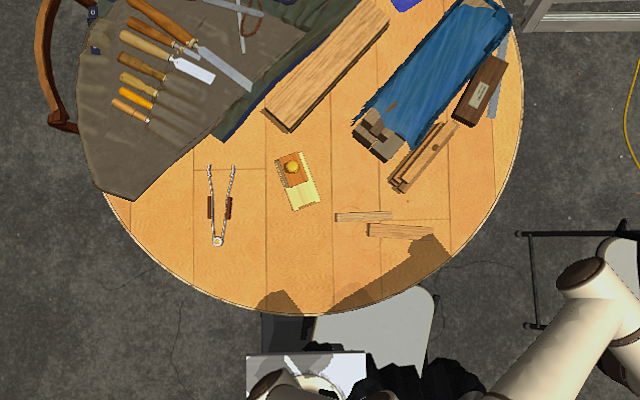

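View pics/scene.png

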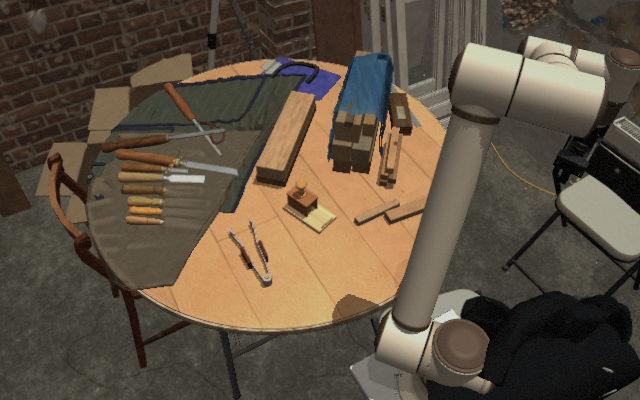

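The top view shows the hood near (297,180), its brass plunger at (292,167) and its landing towards (303,200). The tongs are at (220,205), with the pivot at (218,241) and the jaws at about y=168. The oak strips are at (363,216) and (398,230).

Run:
```python
from h import *
import pickle
c=pickle.load(open("c.pkl","rb"))
a=cv2.cvtColor(c["top"]["pixels"],cv2.COLOR_RGB2BGR)[145:255,195:335]
b=cv2.cvtColor(c["scene"]["pixels"],cv2.COLOR_RGB2BGR)[170:295,215:345]
A=cv2.resize(a,None,fx=5,fy=5,interpolation=cv2.INTER_CUBIC)
for i in range(0,140,10): cv2.putText(A,str(195+i),(i*5,8),0,.3,(0,0,0)); cv2.line(A,(i*5,10),(i*5,15),0)
for i in range(0,110,10): cv2.putText(A,str(145+i),(0,i*5+3),0,.3,(0,0,0))
cv2.imwrite("pics/ca.png",A)
B=cv2.resize(b,None,fx=4.6,fy=4.6,interpolation=cv2.INTER_CUBIC)
for i in range(0,130,10): cv2.putText(B,str(215+i),(int(i*4.6),8),0,.3,(255,255,255)); cv2.putText(B,str(170+i),(0,int(i*4.6)+3),0,.3,(255,255,255))
cv2.imwrite("pics/cb.png",B)
```

```text
(no output)
```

View pics/ca.png

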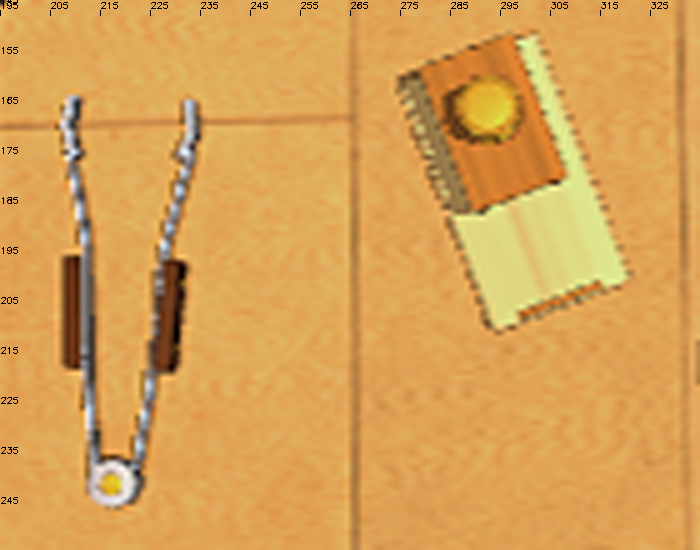

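View pics/cb.png

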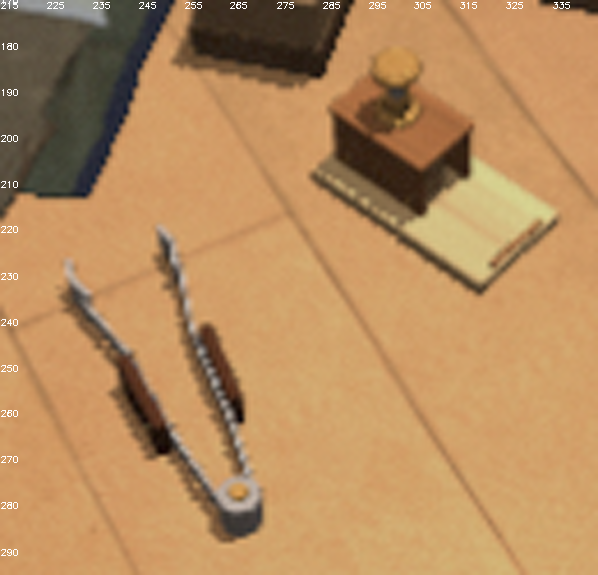

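Run:
```python
from h import *
import pickle
np.set_printoptions(precision=4,suppress=True)
C=pickle.load(open("c.pkl","rb"))
t,s=C["top"],C["scene"]
def f(l): return [(195+x/5,145+y/5) for x,y in l]
def g(l): return [(215+x/4.6,170+y/4.6) for x,y in l]
b=plane(t,f([(498,332),(630,278),(537,35),(397,78)]),.012);print("base top",b)
print(plane(s,g([(480,287),(558,213),(312,172)]),.012))
# plunger
def mask(c,box):
    x0,y0,x1,y1=box; h=cv2.cvtColor(c["pixels"],cv2.COLOR_RGB2HSV)[y0:y1,x0:x1]
    m=((h[...,0]>20)&(h[...,0]<30)&(h[...,1]>180)).astype(np.uint8); return m
for n,c,px in [("top",t,f([(488,106)])),("scene",s,g([(397,66)]))]:
    print(n,plane(c,px,.111))
print("pivot",plane(t,f([(111,482)]),.031),plane(s,g([(238,491)]),.031))
print("tips",plane(t,f([(72,98),(190,100)]),.028),plane(s,g([(68,263),(160,230)]),.028))
print("grips",plane(t,f([(62,256),(62,368),(185,262),(176,370)]),.032))
print("grips scene tops",plane(s,g([(122,362),(165,447),(206,325),(241,405)]),.032))
```

```text
base top [[ 0.5281  0.0177  0.012 ]
 [ 0.5554 -0.0541  0.012 ]
 [ 0.6886 -0.0072  0.012 ]
 [ 0.6669  0.0692  0.012 ]]
[[ 0.5243  0.0242  0.012 ]
 [ 0.5518 -0.0493  0.012 ]
 [ 0.6597  0.073   0.012 ]]
top [[0.6394 0.0181 0.111 ]]
scene [[0.6338 0.0223 0.111 ]]
pivot [[0.454 0.223 0.031]] [[0.4513 0.2261 0.031 ]]
tips [[0.6583 0.2416 0.028 ]
 [0.6557 0.1789 0.028 ]] [[0.6549 0.2453 0.028 ]
 [0.6511 0.1841 0.028 ]]
grips [[0.5738 0.2471 0.032 ]
 [0.5146 0.2478 0.032 ]
 [0.569  0.1823 0.032 ]
 [0.512  0.1878 0.032 ]]
grips scene tops [[0.5663 0.2475 0.032 ]
 [0.4985 0.2503 0.032 ]
 [0.5668 0.1916 0.032 ]
 [0.5036 0.1987 0.032 ]]
```

The plunger top is at about (0.637, 0.020) and the hood yaw is about 20°. The tongs' origin is at about (0.543, 0.218), with a yaw of about -3.6°. I'm moving above the plunger with the fingers shut.

Emit:
{"method": "servo_tool", "body": {"targets": [[0.66,1.0,-0.1,0,0],[1.32,2.0,-0.2,0,0],[1.98,3.0,-0.3,0,0],[2.64,4.0,-0.4,0,0],[3.3,5.0,-0.5,0,0]]}}

```text
time_s: 0.52
tcp_pos: [0.338, -0.426, 0.224]
ee_rot: [[-0.924, -0.381, -0.001], [-0.381, 0.924, 0.001], [0.0, 0.001, -1.0]]
wrist_force: [0.4, -0.6, 0.1]
gripper_width: 0.703
gripper_force: 0.0
```

Emit:
{"method": "servo_tool", "body": {"targets": [[0.66,1.0,-0.1,0,0],[1.32,2.0,-0.2,0,0],[1.98,3.0,-0.3,0,0],[2.64,4.0,-0.4,0,0],[3.3,5.0,-0.5,0,0]]}}

```text
time_s: 0.93
tcp_pos: [0.4371, -0.2759, 0.2092]
ee_rot: [[-0.924, -0.382, -0.0], [-0.382, 0.924, 0.0], [0.0, 0.0, -1.0]]
wrist_force: [0.8, 0.0, 0.5]
gripper_width: 0.323
gripper_force: 0.0
```

Emit:
{"method": "servo_tool", "body": {"targets": [[0.66,1.0,-0.1,0,0],[1.32,2.0,-0.2,0,0],[1.98,3.0,-0.3,0,0],[2.64,4.0,-0.4,0,0],[3.3,5.0,-0.5,0,0]]}}

```text
time_s: 1.35
tcp_pos: [0.5361, -0.1259, 0.1941]
ee_rot: [[-0.924, -0.382, -0.001], [-0.382, 0.924, 0.0], [0.001, 0.0, -1.0]]
wrist_force: [0.4, -1.1, -0.1]
gripper_width: 0.024
gripper_force: 0.0
```

Emit:
{"method": "servo_tool", "body": {"targets": [[0.66,1.0,-0.1,0,0],[1.32,2.0,-0.2,0,0],[1.98,3.0,-0.3,0,0],[2.64,4.0,-0.4,0,0],[3.3,4.9,-0.5,0,0]]}}

```text
time_s: 1.77
tcp_pos: [0.6351, 0.0214, 0.1789]
ee_rot: [[-0.924, -0.382, -0.001], [-0.382, 0.924, -0.0], [0.001, 0.0, -1.0]]
wrist_force: [0.0, -0.2, -0.0]
gripper_width: 0.006
gripper_force: 0.0
```

Emit:
{"method": "servo_tool", "body": {"targets": [[0.05,-0.05,-0.4,0,0],[0.05,-0.05,-0.8,0,0],[0.05,-0.05,-1.2,0,0],[0.05,-0.05,-1.5,0,0],[0.05,-0.05,-1.6,0,0]]}}

```text
time_s: 2.18
tcp_pos: [0.6348, 0.0174, 0.1292]
ee_rot: [[-0.924, -0.381, -0.004], [-0.381, 0.924, -0.001], [0.004, 0.001, -1.0]]
wrist_force: [0.0, 0.5, -0.5]
gripper_width: 0.004
gripper_force: 0.0
```

Emit:
{"method": "servo_tool", "body": {"targets": [[0,0,-0.1,0,0],[0,0,-0.2,0,0],[0,0,-0.3,0,0],[0,0,-0.4,0,0],[0,0,-0.5,0,0]]}}

```text
time_s: 2.6
tcp_pos: [0.6361, 0.0175, 0.1173]
ee_rot: [[-0.924, -0.382, 0.0], [-0.382, 0.924, -0.0], [-0.0, -0.0, -1.0]]
wrist_force: [-2.5, -1.4, 5.2]
gripper_width: 0.004
gripper_force: 2.3
```

Emit:
{"method": "servo_tool", "body": {"targets": [[0,0,-0.08,0,0],[0,0,-0.16,0,0],[0,0,-0.23,0,0],[0,0,-0.23,0,0],[0,0,-0.23,0,0]]}}

```text
time_s: 3.02
tcp_pos: [0.6362, 0.0175, 0.1102]
ee_rot: [[-0.924, -0.382, 0.0], [-0.382, 0.924, -0.001], [0.0, -0.001, -1.0]]
wrist_force: [-3.1, -0.9, 6.1]
gripper_width: 0.007
gripper_force: 2.8
```

Emit:
{"method": "servo_tool", "body": {"targets": [[0,0,-0.03,0,0],[0,0,-0.06,0,0],[0,0,-0.09,0,0],[0,0,-0.09,0,0],[0,0,-0.09,0,0]]}}

```text
time_s: 3.43
tcp_pos: [0.6362, 0.0175, 0.1099]
ee_rot: [[-0.924, -0.383, 0.001], [-0.383, 0.924, -0.001], [-0.001, -0.001, -1.0]]
wrist_force: [-6.8, -2.2, 15.1]
gripper_width: 0.003
gripper_force: 7.4
```

Emit:
{"method": "servo_tool", "body": {"targets": [[0,0,0.2,0,0],[0,0,0.6,0,0],[0,0,1.4,0,0],[0,0,2.4,0,0],[-0.3,0.7,3.0,0,0]]}}

```text
time_s: 3.85
tcp_pos: [0.6296, 0.0373, 0.1991]
ee_rot: [[-0.925, -0.379, 0.005], [-0.379, 0.925, 0.0], [-0.005, -0.002, -1.0]]
wrist_force: [1.0, 0.8, 1.5]
gripper_width: 0.004
gripper_force: 0.0
```

Emit:
{"method": "servo_tool", "body": {"targets": [[-0.5,1.1,0,-0.09,20],[-1.1,2.3,0,-0.18,40],[-1.7,3.5,0,-0.27,60],[-2.3,4.7,0,-0.36,87],[-2.9,5.9,0,-0.45,87]]}}

```text
time_s: 4.27
tcp_pos: [0.5395, 0.218, 0.1966]
ee_rot: [[-0.998, 0.063, 0.001], [0.063, 0.998, 0.002], [-0.001, 0.002, -1.0]]
wrist_force: [0.4, 0.8, -0.1]
gripper_width: 0.3
gripper_force: 0.0
```

Emit:
{"method": "servo_tool", "body": {"targets": [[0,0,0,0,87],[0,0,0,0,87],[0,0,0,0,87],[0,0,0,0,87],[0,0,0,0,87]]}}

```text
time_s: 4.68
tcp_pos: [0.5407, 0.2148, 0.1966]
ee_rot: [[-0.998, 0.06, -0.0], [0.06, 0.998, 0.0], [0.0, 0.0, -1.0]]
wrist_force: [0.1, 0.7, 0.5]
gripper_width: 0.682
gripper_force: 0.0
```

Run:
```python
from h import *
import pickle
np.set_printoptions(precision=4,suppress=True)
c=pickle.load(open("c.pkl","rb"))
for n in ["top","wrist","scene"]: c[n]=r.capture(n)
pickle.dump(c,open("c2.pkl","wb"))
a=cv2.cvtColor(c["top"]["pixels"],cv2.COLOR_RGB2BGR)[145:255,195:335]
w=cv2.cvtColor(c["wrist"]["pixels"],cv2.COLOR_RGB2BGR)
cv2.imwrite("pics/w2.png",w)
cv2.imwrite("pics/ca2.png",cv2.resize(a,None,fx=5,fy=5,interpolation=cv2.INTER_CUBIC))
print(np.array(c["wrist"]["world_from_camera"]),r.sense()["tcp_pos"])
```

```text
[[ 0.0612  0.9585  0.2786  0.465 ]
 [ 0.9981 -0.0586 -0.0174  0.2206]
 [-0.0004  0.2791 -0.9603  0.3425]
 [ 0.      0.      0.      1.    ]] [0.5406 0.2149 0.1968]
```

View pics/w2.png

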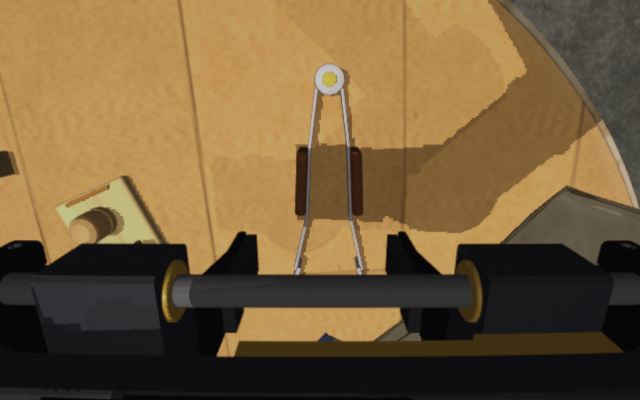

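View pics/ca2.png

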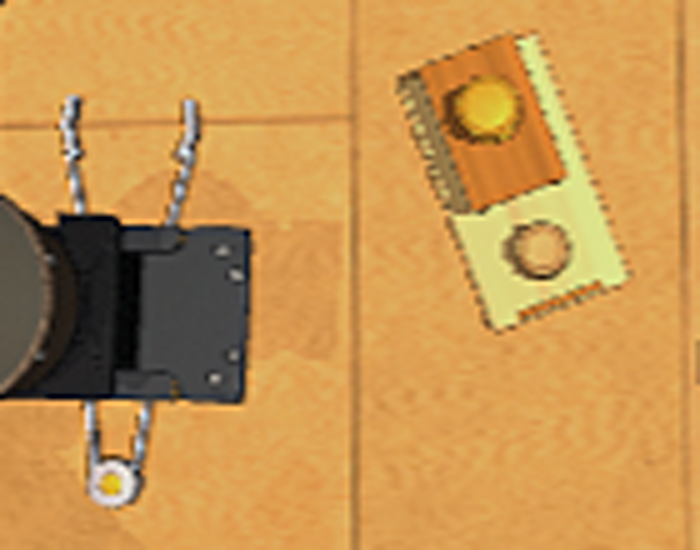

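The knob is now on the landing, with its top at top-view (303,194.6). In the wrist view the grips span x 297–362 and y 148–216, and the pivot is at (329,79). I'll measure both.

Run:
```python
from h import *
import pickle
np.set_printoptions(precision=4,suppress=True)
C=pickle.load(open("c2.pkl","rb"))
w=C["wrist"]
h=cv2.cvtColor(w["pixels"],cv2.COLOR_RGB2HSV)
sub=w["pixels"][140:225,285:372].astype(int)
m=((sub[...,0]>sub[...,2]*1.5)&(sub.sum(2)<170)).astype(np.uint8)
n,l,st,ce=cv2.connectedComponentsWithStats(m)
for i in range(1,n):
    if st[i,4]>100: print(st[i]+np.array([285,140,0,0,0]),ce[i]+[285,140])
print("pivot",plane(w,[(329,79)],.031))
print("grip edges",plane(w,[(296,148),(295,216),(361,148),(362,216)],.032))
print("jaw tips",plane(w,[(297,274),(362,272)],.028))
print("knob top",plane(C["top"],[(303,194.6)],.048), "fingers proj", proj(w,[(0.5406,0.2149,.18)]))
a=cv2.cvtColor(C["scene"]["pixels"],cv2.COLOR_RGB2BGR)[170:270,265:355]
cv2.imwrite("pics/s2.png",np.hstack([cv2.resize(a,None,fx=5,fy=5,interpolation=cv2.INTER_CUBIC)]))
```

```text
[295 147  13  69 696] [301.0101 180.9971]
[350 147  13  69 744] [356.5081 181.2446]
pivot [[0.4563 0.2272 0.031 ]]
grip edges [[0.5117 0.1955 0.032 ]
 [0.5738 0.1895 0.032 ]
 [0.5151 0.2517 0.032 ]
 [0.5776 0.2507 0.032 ]]
jaw tips [[0.6351 0.1861 0.028 ]
 [0.6368 0.2494 0.028 ]]
knob top [[ 0.5709 -0.0061  0.048 ]] fingers proj [[319.4673 250.3647]]
```

View pics/s2.png

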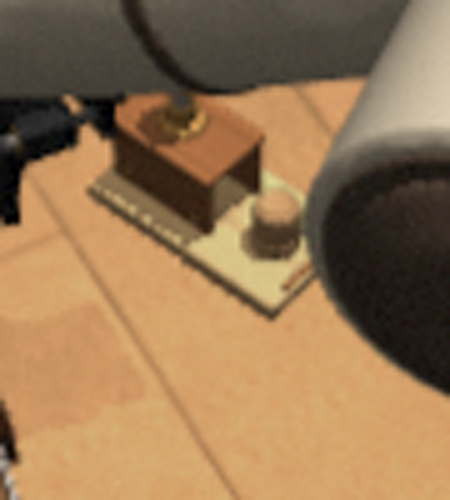

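Emit:
{"method": "servo_tool", "body": {"targets": [[0.08,0.17,-0.6,0,87],[0.08,0.17,-1.2,0,87],[0.08,0.17,-1.8,0,87],[0.08,0.17,-2.4,0,87],[0.08,0.17,-3.0,0,87]]}}

```text
time_s: 5.25
tcp_pos: [0.5429, 0.2204, 0.1062]
ee_rot: [[-0.998, 0.059, 0.0], [0.059, 0.998, 0.0], [-0.0, 0.0, -1.0]]
wrist_force: [0.5, 0.2, -0.1]
gripper_width: 0.995
gripper_force: 0.0
```

Emit:
{"method": "servo_tool", "body": {"targets": [[0,0,-0.4,0,87],[0,0,-0.8,0,87],[0,0,-1.1,0,87],[0,0,-1.1,0,87],[0,0,-1.1,0,87]]}}

```text
time_s: 5.67
tcp_pos: [0.5427, 0.2206, 0.0738]
ee_rot: [[-0.998, 0.059, -0.0], [0.059, 0.998, -0.001], [0.0, -0.001, -1.0]]
wrist_force: [0.1, 0.3, -0.4]
gripper_width: 1.005
gripper_force: 0.0
```

Run:
```python
from h import *
c=r.capture("wrist")
cv2.imwrite("pics/w3.png",cv2.cvtColor(c["pixels"],cv2.COLOR_RGB2BGR))
```

```text
(no output)
```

View pics/w3.png

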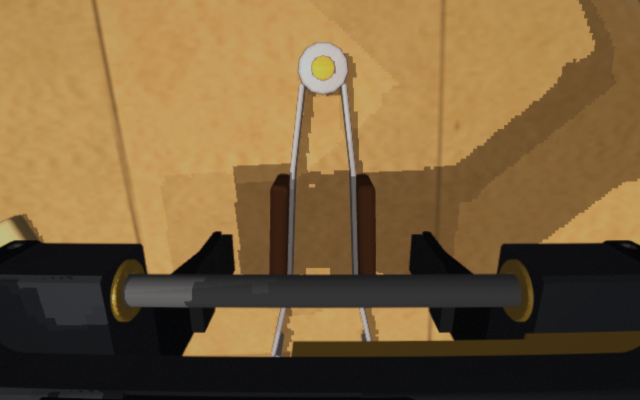

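The wrist view shows the grips (271–375) centred between the fingers (234–411), so I'm descending and closing to 55.

Emit:
{"method": "servo_tool", "body": {"targets": [[0,0,-0.5,0,87],[0,0,-1.0,0,87],[0,0,-1.4,0,87],[0,0,-1.65,0,87],[0,0,-1.75,0,87]]}}

```text
time_s: 6.13
tcp_pos: [0.5426, 0.2209, 0.0211]
ee_rot: [[-0.998, 0.058, -0.0], [0.058, 0.998, -0.0], [0.0, -0.0, -1.0]]
wrist_force: [0.5, 0.2, 0.5]
gripper_width: 0.996
gripper_force: 0.0
```

Emit:
{"method": "servo_tool", "body": {"targets": [[0,0,0,0,75],[0,0,0,0,70],[0,0,0,0,66],[0,0,0,0,63],[0,0,0,0,60]]}}

```text
time_s: 6.55
tcp_pos: [0.5429, 0.2212, 0.0221]
ee_rot: [[-0.998, 0.058, 0.001], [0.058, 0.998, 0.001], [-0.001, 0.001, -1.0]]
wrist_force: [-0.5, -0.4, -0.5]
gripper_width: 0.739
gripper_force: 0.0
```

Emit:
{"method": "servo_tool", "body": {"targets": [[0,0,0,0,57],[0,0,0,0,55],[0,0,0,0,54],[0,0,0,0,54],[0,0,0,0,54]]}}

```text
time_s: 6.97
tcp_pos: [0.543, 0.2211, 0.0219]
ee_rot: [[-0.998, 0.058, 0.001], [0.058, 0.998, 0.0], [-0.001, 0.0, -1.0]]
wrist_force: [0.0, -0.2, 3.1]
gripper_width: 0.624
gripper_force: 8.4
```

Emit:
{"method": "servo_tool", "body": {"targets": [[0,0,0.1,0,54],[0,0,0.3,0,54],[0,0,0.6,0,54],[0,0,0.9,0,54],[0,0,1.2,0,54]]}}

```text
time_s: 7.38
tcp_pos: [0.5426, 0.221, 0.0585]
ee_rot: [[-0.998, 0.058, 0.0], [0.058, 0.998, 0.0], [-0.0, 0.0, -1.0]]
wrist_force: [-0.1, -0.5, -1.4]
gripper_width: 0.622
gripper_force: 7.1
```

Emit:
{"method": "servo_tool", "body": {"targets": [[0,0,0.4,0,54],[0,0,0.8,0,54],[0,0,1.2,0,54],[0,0,1.5,0,54],[0,0,1.7,0,54]]}}

```text
time_s: 7.8
tcp_pos: [0.543, 0.2213, 0.1103]
ee_rot: [[-0.998, 0.058, 0.002], [0.058, 0.998, 0.001], [-0.002, 0.002, -1.0]]
wrist_force: [0.4, 0.2, -1.3]
gripper_width: 0.623
gripper_force: 7.1
```

Emit:
{"method": "servo_tool", "body": {"targets": [[-0.1,-0.3,0,0.02,54],[-0.3,-0.8,0,0.06,54],[-0.55,-1.4,0,0.1,54],[-0.85,-2.05,0,0.14,54],[-1.15,-2.7,0,0.18,54]]}}

```text
time_s: 8.22
tcp_pos: [0.5074, 0.1392, 0.1085]
ee_rot: [[-0.992, -0.124, -0.0], [-0.124, 0.992, -0.0], [0.0, -0.0, -1.0]]
wrist_force: [0.2, 0.4, -1.8]
gripper_width: 0.619
gripper_force: 7.1
```

Emit:
{"method": "servo_tool", "body": {"targets": [[-0.3,-0.65,0,0.04,54],[-0.6,-1.3,0,0.08,54],[-0.9,-1.9,0,0.12,54],[-1.2,-2.5,0,0.16,54],[-1.5,-3.1,0,0.19,54]]}}

```text
time_s: 8.63
tcp_pos: [0.4624, 0.0461, 0.1087]
ee_rot: [[-0.951, -0.309, -0.0], [-0.309, 0.951, 0.0], [0.0, 0.0, -1.0]]
wrist_force: [0.4, 0.7, -0.7]
gripper_width: 0.623
gripper_force: 7.1
```

Emit:
{"method": "servo_tool", "body": {"targets": [[-0.3,-0.6,0,0.02,54],[-0.6,-1.2,0,0.04,54],[-0.9,-1.8,0,0.04,54],[-1.1,-2.2,0,0.04,54],[-1.2,-2.4,0,0.04,54]]}}

```text
time_s: 9.05
tcp_pos: [0.426, -0.0262, 0.1086]
ee_rot: [[-0.939, -0.343, -0.001], [-0.343, 0.939, 0.0], [0.0, 0.0, -1.0]]
wrist_force: [0.6, 0.6, -0.5]
gripper_width: 0.618
gripper_force: 7.1
```

Emit:
{"method": "servo_tool", "body": {"targets": [[0,-0.4,0,0,54],[0,-0.8,0,0,54],[0,-1.0,0,0,54],[0,-1.03,0,0,54],[0,-1.03,0,0,54]]}}

```text
time_s: 9.47
tcp_pos: [0.4274, -0.0559, 0.1085]
ee_rot: [[-0.939, -0.344, 0.0], [-0.344, 0.939, 0.0], [-0.0, 0.0, -1.0]]
wrist_force: [0.3, 0.3, -1.9]
gripper_width: 0.623
gripper_force: 7.1
```

Run:
```python
from h import *
import pickle
np.set_printoptions(precision=4,suppress=True)
C={n:r.capture(n) for n in ["top","wrist","scene"]}
pickle.dump(C,open("c3.pkl","wb"))
a=cv2.cvtColor(C["top"]["pixels"],cv2.COLOR_RGB2BGR)[150:260,250:350]
b=cv2.cvtColor(C["scene"]["pixels"],cv2.COLOR_RGB2BGR)[170:280,280:360]
f=lambda i:cv2.resize(i,None,fx=4.4,fy=4.4,interpolation=cv2.INTER_CUBIC)
cv2.imwrite("pics/p3.png",np.hstack([f(a),f(b)]))
o=plane(C["scene"],[(320.4,211.4)],.048); print(o, r.sense()["tcp_pos"])
```

```text
[[ 0.5652 -0.0022  0.048 ]] [ 0.4273 -0.0555  0.1084]
```

View pics/p3.png

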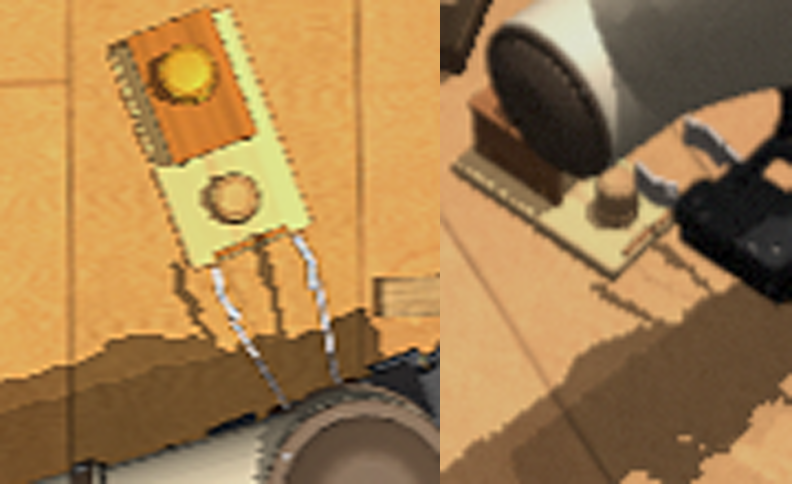

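The tongs hang level in front of the landing. The jaw tips are at crop (214,268) and (297,237), and the knob top is at (231,197). I'll compute the relative offset in the same camera.

Run:
```python
from h import *
import pickle
np.set_printoptions(precision=4,suppress=True)
C=pickle.load(open("c3.pkl","rb"));t=C["top"]
f=lambda l:[(250+x/4.4,150+y/4.4) for x,y in l]
k=plane(t,f([(231,197)]),.048)[0]
j=plane(t,f([(214,268),(297,237)]),.1145); m=j.mean(0)
a=plane(t,f([(280,400),(337,375)]),.10).mean(0)
print(k,j,m, np.degrees(np.arctan2(m[1]-a[1],m[0]-a[0])))
u=np.array([np.cos(np.radians(20.1)),np.sin(np.radians(20.1))]);n=np.array([-u[1],u[0]])
d=(k-m)[:2]; print("along",d@u,"lateral",d@n)
# hood corners same image: base top
b=plane(t,f([(195,268),(313,222),(225,10),(108,47)]),.012);print(b,np.degrees(np.arctan2(*(b[3]-b[0])[[1,0]])),np.degrees(np.arctan2(*(b[2]-b[1])[[1,0]])))
tc=np.array(r.sense()["tcp_pos"]);print("tip from tcp",(m-tc)[:2]@u,(m-tc)[:2]@n,"knob from tcp",(k-tc)[:2]@u,(k-tc)[:2]@n)
```

```text
[ 0.5705 -0.0047  0.048 ] [[ 0.5272  0.0056  0.1145]
 [ 0.5435 -0.0416  0.1145]] [ 0.5354 -0.018   0.1145] 20.166488158865093
along 0.03757938911625852 lateral 0.000394214459917443
[[ 0.5295  0.0185  0.012 ]
 [ 0.5558 -0.0545  0.012 ]
 [ 0.6879 -0.0037  0.012 ]
 [ 0.6667  0.0688  0.012 ]] 20.148577879016013 21.02189580661293
tip from tcp 0.11437328064031524 -0.0019819192466678233 knob from tcp 0.15195266975657376 -0.0015877047867503802
```

Emit:
{"method": "servo_tool", "body": {"targets": [[0,0,-0.4,0,54],[0,0,-0.9,0,54],[0,0,-1.4,0,54],[0,0,-1.9,0,54],[0,0,-2.27,0,54]]}}

```text
time_s: 10.03
tcp_pos: [0.4269, -0.0555, 0.0394]
ee_rot: [[-0.938, -0.345, -0.001], [-0.345, 0.938, -0.0], [0.001, 0.0, -1.0]]
wrist_force: [0.8, -0.4, -1.7]
gripper_width: 0.624
gripper_force: 7.1
```

Emit:
{"method": "servo_tool", "body": {"targets": [[0.1,0.04,0,0,54],[0.25,0.09,0,0,54],[0.45,0.16,0,0,54],[0.65,0.24,0,0,54],[0.85,0.32,0,0,54]]}}

```text
time_s: 10.45
tcp_pos: [0.4542, -0.0457, 0.0412]
ee_rot: [[-0.939, -0.345, 0.002], [-0.345, 0.939, 0.0], [-0.002, -0.0, -1.0]]
wrist_force: [1.0, 0.1, -1.4]
gripper_width: 0.62
gripper_force: 7.1
```

Emit:
{"method": "servo_tool", "body": {"targets": [[0.2,0.07,0,0,54],[0.4,0.15,0,0,54],[0.6,0.22,0,0,54],[0.75,0.28,0,0,54],[0.82,0.3,0,0,54]]}}

```text
time_s: 10.87
tcp_pos: [0.4782, -0.037, 0.0404]
ee_rot: [[-0.939, -0.345, 0.001], [-0.345, 0.939, 0.0], [-0.001, -0.0, -1.0]]
wrist_force: [-0.1, -0.4, -0.8]
gripper_width: 0.624
gripper_force: 7.1
```

Run:
```python
from h import *
import pickle
C={n:r.capture(n) for n in ["top","scene"]}
pickle.dump(C,open("c4.pkl","wb"))
a=cv2.cvtColor(C["top"]["pixels"],cv2.COLOR_RGB2BGR)[150:260,250:350]
b=cv2.cvtColor(C["scene"]["pixels"],cv2.COLOR_RGB2BGR)[170:280,280:360]
f=lambda i:cv2.resize(i,None,fx=4.4,fy=4.4,interpolation=cv2.INTER_CUBIC)
cv2.imwrite("pics/p4.png",np.hstack([f(a),f(b)]))
```

```text
(no output)
```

View pics/p4.png

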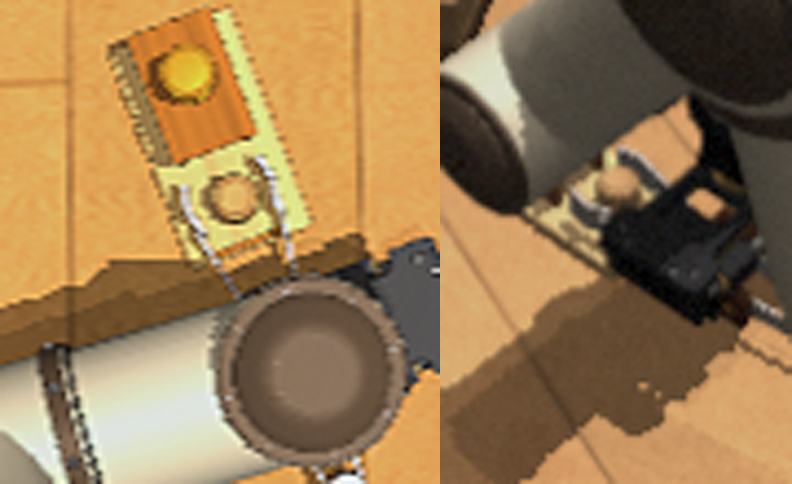

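The jaws straddle the knob: the tips are at crop (177,188) and (258,158), and the knob at (231,197) sits in the hollow. I'm squeezing.

Emit:
{"method": "servo_tool", "body": {"targets": [[0,0,0,0,52],[0,0,0,0,50],[0,0,0,0,48],[0,0,0,0,47],[0,0,0,0,46]]}}

```text
time_s: 11.38
tcp_pos: [0.477, -0.0374, 0.0404]
ee_rot: [[-0.939, -0.345, -0.0], [-0.345, 0.939, -0.0], [0.0, 0.0, -1.0]]
wrist_force: [0.0, -0.5, -1.5]
gripper_width: 0.542
gripper_force: 10.4
```

Emit:
{"method": "servo_tool", "body": {"targets": [[0,0,0,0,45],[0,0,0,0,44],[0,0,0,0,43],[0,0,0,0,42],[0,0,0,0,41]]}}

```text
time_s: 11.8
tcp_pos: [0.4772, -0.0373, 0.0404]
ee_rot: [[-0.939, -0.345, -0.0], [-0.345, 0.939, -0.0], [0.0, -0.0, -1.0]]
wrist_force: [0.2, -0.4, -0.6]
gripper_width: 0.511
gripper_force: 30.0
```

Emit:
{"method": "servo_tool", "body": {"targets": [[0,0,0,0,40],[0,0,0,0,39],[0,0,0,0,39],[0,0,0,0,39],[0,0,0,0,39]]}}

```text
time_s: 12.22
tcp_pos: [0.4771, -0.0373, 0.0403]
ee_rot: [[-0.939, -0.345, -0.0], [-0.345, 0.939, -0.0], [0.0, 0.0, -1.0]]
wrist_force: [0.4, -0.3, -1.1]
gripper_width: 0.514
gripper_force: 30.0
```

Emit:
{"method": "servo_tool", "body": {"targets": [[0,0,0.05,0,39],[0,0,0.15,0,39],[0,0,0.3,0,39],[0,0,0.5,0,39],[0,0,0.7,0,39]]}}

```text
time_s: 12.63
tcp_pos: [0.4772, -0.0373, 0.062]
ee_rot: [[-0.939, -0.345, 0.0], [-0.345, 0.939, 0.0], [-0.0, -0.0, -1.0]]
wrist_force: [0.6, -0.2, -1.9]
gripper_width: 0.51
gripper_force: 30.0
```

Emit:
{"method": "servo_tool", "body": {"targets": [[0,0,0.25,0,39],[0,0,0.5,0,39],[0,0,0.75,0,39],[0,0,1.0,0,39],[0,0,1.25,0,39]]}}

```text
time_s: 13.05
tcp_pos: [0.4772, -0.0373, 0.0998]
ee_rot: [[-0.939, -0.345, 0.0], [-0.345, 0.939, 0.0], [-0.0, -0.0, -1.0]]
wrist_force: [-0.6, 0.4, -1.5]
gripper_width: 0.511
gripper_force: 30.0
```

Emit:
{"method": "servo_tool", "body": {"targets": [[0,0,0.25,0,39],[0,0,0.5,0,39],[0,0,0.75,0,39],[0,0,1.0,0,39],[0,0,1.25,0,39]]}}

```text
time_s: 13.47
tcp_pos: [0.4771, -0.0373, 0.1371]
ee_rot: [[-0.939, -0.345, -0.0], [-0.345, 0.939, 0.0], [0.0, 0.0, -1.0]]
wrist_force: [0.7, -0.1, -1.5]
gripper_width: 0.511
gripper_force: 30.0
```

Emit:
{"method": "servo_tool", "body": {"targets": [[0,0,0.25,0,39],[0,0,0.5,0,39],[0,0,0.75,0,39],[0,0,1.0,0,39],[0,0,1.15,0,39]]}}

```text
time_s: 13.88
tcp_pos: [0.4776, -0.0373, 0.172]
ee_rot: [[-0.939, -0.345, 0.001], [-0.345, 0.939, 0.0], [-0.001, -0.0, -1.0]]
wrist_force: [0.4, 0.1, -0.7]
gripper_width: 0.516
gripper_force: 30.0
```

Emit:
{"method": "servo_tool", "body": {"targets": [[0,0,0.1,0,39],[0,0,0.15,0,39],[0,0,0.15,0,39],[0,0,0.15,0,39],[0,0,0.15,0,39]]}}

```text
time_s: 14.3
tcp_pos: [0.4769, -0.0374, 0.1749]
ee_rot: [[-0.939, -0.344, -0.001], [-0.344, 0.939, -0.0], [0.001, 0.0, -1.0]]
wrist_force: [-0.3, 0.6, -1.4]
gripper_width: 0.509
gripper_force: 30.0
```

Run:
```python
from h import *
C={n:r.capture(n) for n in ["top","scene"]}
a=cv2.cvtColor(C["top"]["pixels"],cv2.COLOR_RGB2BGR)[150:260,250:350]
b=cv2.cvtColor(C["scene"]["pixels"],cv2.COLOR_RGB2BGR)[150:260,280:360]
f=lambda i:cv2.resize(i,None,fx=4.4,fy=4.4,interpolation=cv2.INTER_CUBIC)
cv2.imwrite("pics/p5.png",np.hstack([f(a),f(b)]))
```

```text
(no output)
```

View pics/p5.png

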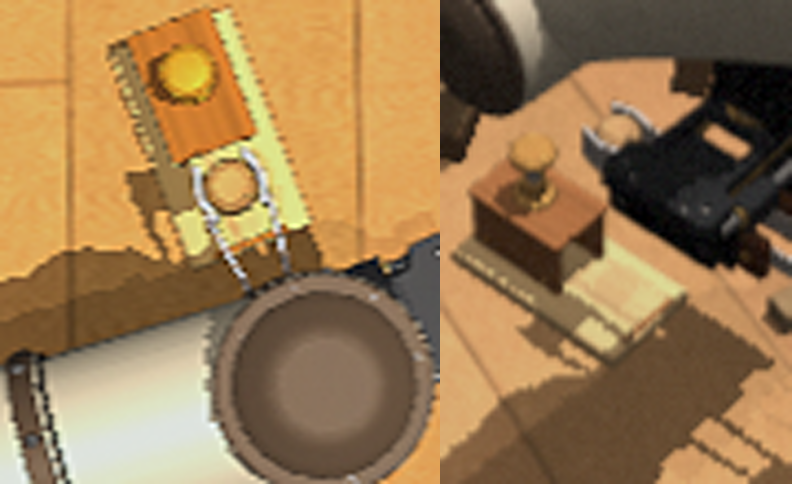

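The knob is held upright in the jaws, at (230,187) in the top crop and (618,130) in the scene crop, and the landing is empty. Its underside is about 0.147 m above the table, so I'm handing the job in.

```bash
python3 -c "
from station import r
print(r.finish_job())"
```

```text
the job is handed in; nothing more can be done
None
```

Job handed in: I pressed the plunger to its stop, picked up the tongs by their grips, and used them to lift the knob upright off the landing; they still hold it at 30 N (grip force is fixed), underside about 14.7 cm above the table.

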